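Refit and latch the slide gate of a sanding box

TASK

The steel slide gate of the down-draught sanding box has been cleaned and lies in the blue tray. Put it back: lay it flat on the deck of the box with its notched nose in the mouth of the guides and let go of it, then push it fully home (the red tab is there for that) until the spring catch snaps into the notch, and leave it so. Leave the two bottles standing where they are.

Things in the scene. Friction and masses are not known exactly. Their poses are not given: they have to be found in the camera images.
- gate_center (a point): centre of the gate's blade, 3 mm above its underside: a bare steel plate 134 x 64 x 6 mm (length along x, width along y), about 0.45 kg, centre of mass about 4 mm behind this point. The front (+x) end is the nose, its corners cut off by 10 mm; the right (-y) edge has a notch 8 mm deep, 28 to 51 mm behind the nose. The red pull tab stands up near the rear (-x) end
- gate_tab (a point): centre of the red pull tab, a rounded block 10 mm thick (along the gate's x), 40 mm wide (y), 22 mm high, standing on the blade 57 mm behind its centre and rising from 6 to 28 mm above the blade's underside; axes as the gate. In the tray no finger fits behind it
- gate_nose (a point): middle of the front edge of the gate at its underside, 67 mm ahead of the blade's centre; axes as the gate
- tray: blue parts tray, fixed, outside 190 x 150 mm, walls 4 mm thick and 32 mm high, floor 3 mm thick; origin under its middle. The gate starts flat in it, tab up, nose to +x, its rear end 2 to 4 mm from the -x wall; 26 mm or more is free beside each long edge
- guide_mouth (a point): mouth of the guides, on the centre line of the two aluminium rails, on the deck (70 mm above the bench). +x points into the guides, the way the gate shuts; +y left, z up. In front (-x) of it lies 85 mm of bare flat deck. The rails stand 67 mm apart inside, flared to 88 mm at the mouth, each flare 12 mm thick: fingers at the gate's edges cannot pass the mouth
- gate_stop (a point): middle of the end stop, on the deck 130 mm inside the mouth, where the nose ends up (rear end then 4 mm outside, tab 6 mm inside the mouth). Axes as the mouth. From 13 mm in, lips 8.7 mm above the deck overhang the gate's edges by 5 mm, 54 mm open between them, tops 12 mm (at their front tips 17 mm) above the deck. From 65 mm in, a sprung friction shoe grips the gate: pushing takes about 6 to 15 N
- sanding_box: the grey down-draught sanding box, fixed, 240 x 210 x 70 mm, origin under its middle, +x along the guides; perforated grille on the right (-y) half, gate deck with a round port on the left half, hose stub at the back. The mouth of the guides lies at x -35, y +43, z 70 mm in this frame
- catch (a joint): angle (rad) of the brass spring catch with a red cap, in the window of the right (-y) rail: 0 at rest, its tooth across the gate's path 89 to 100 mm inside the mouth; the passing nose pushes it outward to 0.1 to 0.2 and it springs back to 0 when the notch arrives, 2 mm before the end stop
- glue_bottle: white squeeze bottle with black pointed cap, 50 x 50 x 141 mm, stands at the left; origin under its middle
- spray_bottle: white spray bottle, 43 x 42 x 146 mm, stands behind the work; origin under its middle
Not all that is in view belongs to the job. Of the things that look like the part that bears gate_center, take the one that is farthest to the robot's left at the start.

How it is judged:
By the outcome, as a careful person would: the job done as asked, in the order asked, and still so for the second after the job is handed in, with the robot touching nothing.
It also fails if it takes over 54 s, if anything falls off the work surface, if the arm or the gripper's body presses on something with over 40 N, if the wrist force passes 120 N, or if a joint passes its speed limit or range.

ROBOT

A 6-joint arm with a two-finger parallel gripper is mounted at the origin on the work surface; the furniture and walls round the work are solid. World frame = base frame: x ahead of the robot, y to its left, z up, the work surface at z = 0. Lengths are in m, angles in rad, forces in N, time in s.
With the tool pointing down it reaches from about 0.375 to 0.9 m from the base axis. Payload 3.1 kg.
Tool frame: the origin (TCP) lies on the centre line of the jaws, within the pads' length; the fingertips stand robot.tip_reach ahead of it and the grasp point (between the pads) lies 8 mm behind it (robot.tip_reach is the distance from the TCP to the fingertips, in m); z points along the fingers, y is the line along which they close (so a half turn about z gives the same grasp; the last joint's range is limited). The gripper opens to 87 mm and grips with 3 to 60 N. Pads are 19 mm wide; open, the fingers measure 117 mm over their backs; the gripper's body (75 mm by 190 mm) begins 51 mm behind the grasp point.
Start: joints at [-1.284, 0.527, 1.433, -0, 1.181, -0.178], TCP at [0.28, -0.559, 0.234] pointing down, gripper open.
Joint ranges: [-3.08, 3.08], [-0.75, 2.2], [0.22, 2.44], [-1.43, 4.57], [0, 2.65], [-2.85, 2.85]. Speed limits (rad/s): [2.79, 2.79, 3.14, 3.14, 3.14, 3.14].

INTERFACE

Orientations are given as a unit quaternion [x, y, z, w].
In Python, from rig import robot gives the robot as it stands.
- The arm moves only by the tool jog_arm, never from a script. Its argument "motion" is one flat list of numbers, 7 for each row, row after row: the shift along the tool's x, y, z scaled (see below), then the turn, a rotation vector about the tool's x, y, z scaled (see below), then the gripper's target within -1 to 1 (shut at 1, half-way at 0, fully open at -1). In form: [x, y, z, rx, ry, rz, hand, x, y, z, rx, ry, rz, hand, ...]. A call has 1 to 12 rows; each row shifts and turns the commanded pose from where the row before left it, along the tool's axes as they then stand; what a row does not reach is not made up. The controller multiplies each number of a shift by 4 cm and each number of a turn by 4 degrees. A row lasts 1/8 s, in which the tool goes at most 62.5 mm and 10.7 degrees, less where a joint would pass 70% of its speed; a pose out of reach is approached as far as the arm can. A call with a number of a shift or a turn outside -1 to 1 is refused whole. A call with a gripper value outside its range is refused whole. The fingers move at their own pace and stop on an object; "grip_force" is the grip in N (left out, the last holds). Time passes only in rows, so rows that do not move let the fingers close. It gives the time, the measured TCP pose, the force, the opening and the grip force at its end, in the units of the state.
- robot.get_obs(): the state, without advancing time (a new reading comes with each control period).
- robot.camera(name): name is "scene" or "top"; returns the picture (420x560x3 uint8, blue, green, red); there is no depth.
- robot.calibration(name): a dict with "fx", "fy", "cx", "cy" (pixels), "R" (3x3) and "t" (3): a world point X has camera coordinates R X + t. Camera axes: x right, y down, z forward; pixel columns grow to the right and rows downward; lengths in m; the calibration is good to about 2 mm. A picture is of the moment at which its call begins. calibration takes no time and is no camera call.
- robot.hand_in(): hands the job in; it is judged then, once.
The state is a dict: "time": time; "q": joint angles; "joint_velocities": joint speeds; "joint_torque": joint torques, N m; "position": TCP position; "tool_rot": TCP orientation; "ft_force": force on the tool from outside, world axes, zero at the start; "moment": the same for the moment, N m; "grip_width": finger opening in m; "grip_force": force on a finger pad.
Only numpy, scipy, OpenCV 4.12 (cv2) and the standard library are available. Lean on these libraries where they do the work, as an engineer would, in place of code of your own. Each camera call takes 0.05 s, during which the arm holds its last target. There are 200 camera calls.

## Working session

There is one attempt and no reset: what is moved stays moved. The work goes in short steps, Python scripts to look and compute and a tool call to move; the robot and the scene stay as the last step left them, time stands still between calls to the robot, and variables do not carry over. Pictures are saved under pics/ and viewed, at most 10 in all, crops included, and the job is handed in when it is done.

Besides the shell and the picture viewer there is one more tool, called after "Request:" as name(argument=value, ...) on one line, values as JSON. jog_arm: Moves the arm, as the interface text tells. Shifts and turns lie within -1 to 1; 1 stands for 4 cm of shift or 4 degrees of turn. Its arguments: {"type":"object","properties":{"motion":{"type":"array","items":{"type":"number"}},"grip_force":{"type":"number"}},"required":["motion"]}

```bash
ls; mkdir -p pics; python3 - <<'E'
from rig import robot
import cv2
for n in("scene","top"):
    cv2.imwrite(f"pics/{n}0.png",cv2.resize(robot.camera(n),(800,600),interpolation=cv2.INTER_CUBIC))
    c=robot.calibration(n);print({k:(v.tolist() if hasattr(v,'tolist') else v) for k,v in c.items()})
print(robot.get_obs(),robot.tip_reach)
E
```

```text
pics
{'fx': 420.4700911954456, 'fy': 420.4700911954456, 'cx': 278.974613958108, 'cy': 208.93715243332866, 'R': [[-0.3183955986460927, -0.9479279315969977, -0.0075418340630052545], [-0.7472502002504328, 0.25587034505293166, -0.6133086537365845], [0.583302135251093, -0.1896391389474528, -0.7898073283977456]], 't': [0.2323090496433305, 0.4118154510251369, 0.8096604704072241]}
{'fx': 527.8664210725062, 'fy': 527.8664210725062, 'cx': 281.715919797253, 'cy': 210.25313711992692, 'R': [[-0.009361723844022455, -0.9998860618102836, -0.011841516971660103], [-0.997453980740432, 0.010174863564430852, -0.07058348572089404], [0.07069592938588969, 0.011150585140120274, -0.9974355869023814]], 't': [0.08437508911204411, 0.5215201032301409, 1.4351425641057467]}
{'time': 0.1, 'q': array([-1.28450398e+00,  5.28403534e-01,  1.43374270e+00,  9.02575615e-07,
        1.18139508e+00, -1.78486337e-01]), 'joint_velocities': array([ 0.00051308, -0.00286295, -0.00208357,  0.00138084, -0.0001677 ,
        0.00047636]), 'joint_torque': array([-3.75747650e-04, -4.40985668e+01, -1.77150983e+01,  6.35054684e-02,
        5.33600163e-02, -4.21311336e-05]), 'position': array([ 0.27999659, -0.55807794,  0.23266084]), 'tool_rot': array([ 9.73118477e-01,  2.30303017e-01, -5.20771122e-05, -9.72936516e-04]), 'ft_force': array([ 0.64019877, -0.35587853, -0.83694741]), 'moment': array([-0.04650095,  0.00259626, -0.06183812]), 'grip_force': 0.0, 'grip_width': 0.08701110958831039} 0.011
```

View pics/scene0.png

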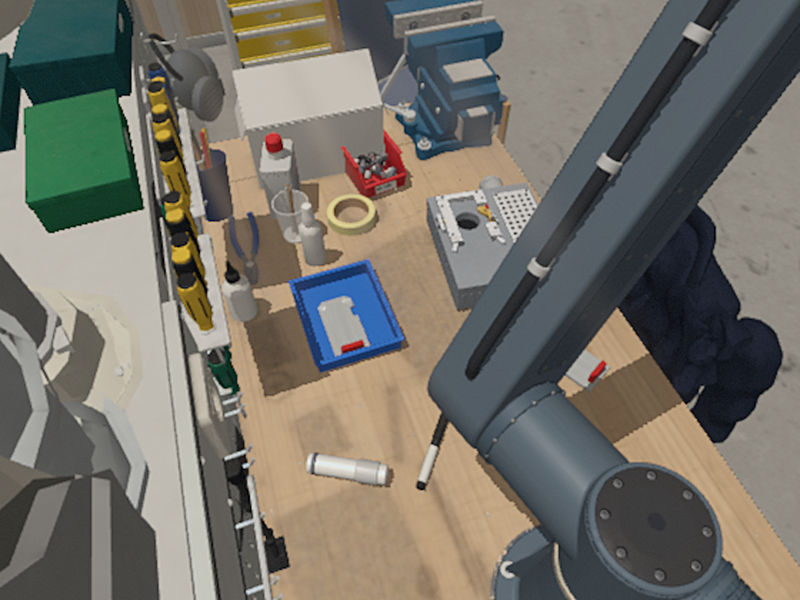

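View pics/top0.png

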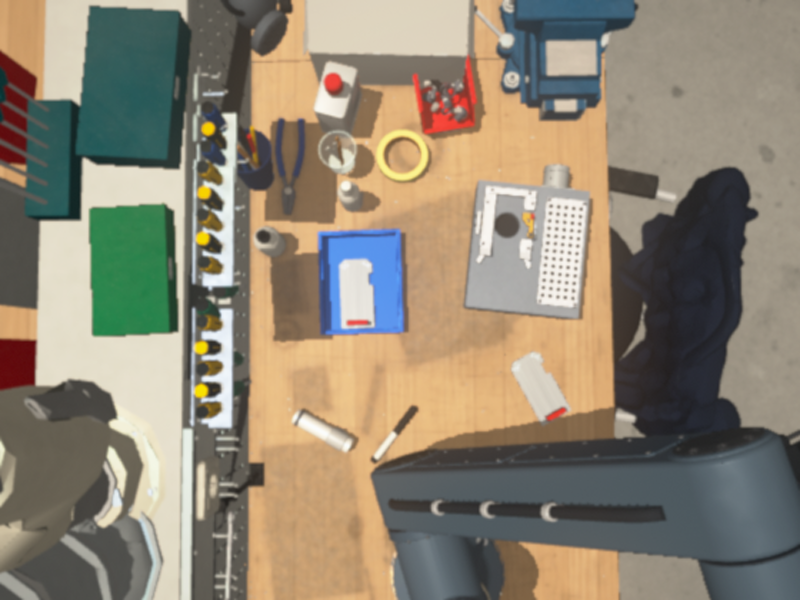

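Two gate-like plates are in view: one in the blue tray at top-view (357,293), and one lying on the bench at (540,387). The tray one is farthest left and matches the task. The box is at (528,250) with its mouth facing down the image. Next is one enlarged crop of the tray gate and the box.

```bash
python3 - <<'E'
from rig import robot
import cv2,numpy as np
im=robot.camera("top")
a=im[155:240,215:290]; b=im[120:230,320:420]
A=cv2.resize(a,None,fx=5,fy=5,interpolation=cv2.INTER_CUBIC)   # 375x425
B=cv2.resize(b,None,fx=4,fy=4,interpolation=cv2.INTER_CUBIC)   # 400x440
o=np.zeros((440,800,3),np.uint8);o[:425,:375]=A;o[:440,400:800]=B
cv2.imwrite("pics/crop1.png",o)
E
```

```text
(no output)
```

View pics/crop1.png

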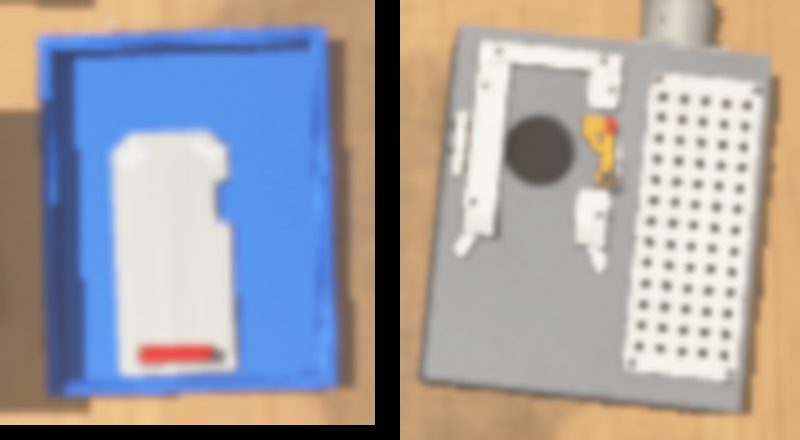

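```bash
cat > h.py <<'E'
from rig import robot
import cv2,numpy as np
from scipy.optimize import least_squares
def proj(n,X):
    c=robot.calibration(n);P=np.asarray(X)@np.array(c["R"]).T+np.array(c["t"])
    return np.c_[c["fx"]*P[:,0]/P[:,2]+c["cx"],c["fy"]*P[:,1]/P[:,2]+c["cy"]]
def place(p,M,z):
    M=np.array(M,float);c,s=np.cos(p[2]),np.sin(p[2])
    return np.c_[p[0]+c*M[:,0]-s*M[:,1],p[1]+s*M[:,0]+c*M[:,1],np.full(len(M),z)+(M[:,2] if M.shape[1]>2 else 0)]
def fit(n,M,z,px,p0):
    r=least_squares(lambda p:(proj(n,place(p,M,z))-px).ravel(),p0)
    return r.x,np.abs(r.fun).max()
E
python3 - <<'E'
from h import *
A=lambda q:np.array(q,float)/5+[214.6,154.6]
B=lambda q:(np.array(q,float)-[400,0])/4+[319.625,119.625]
g=fit("top",[(-.067,.032),(-.067,-.032),(.057,.032),(.067,.022),(.067,-.022),(.057,-.032)],.009,A([(121,375),(237,373),(112,155),(133,133),(208,131),(228,152)]),[.5,.1,0])
print("gate",g)
b=fit("top",[(.12,.105),(.12,-.105),(-.12,-.105),(-.12,.105)],.07,B([(460,27),(770,58),(743,410),(420,380)]),[.6,-.2,0])
print("box",b)
t=fit("top",[(.095,.075),(.095,-.075),(-.095,-.075),(-.095,.075)],.032,A([(40,38),(325,30),(337,388),(48,393)]),[.5,.1,0])
print("tray",t)
m=place(b[0],[(-.035,.043)],.07)[0];print("mouth",m)
# predicted crop pixels of rails for check: flare tips, rail inside mouth, stop
q=proj("top",place([m[0],m[1],b[0][2]],[(0,.044,.01),(0,-.044,.01),(.13,.0335,.01),(.13,-.0335,.01)],.07))
print((q-[319.625,119.625])*4+[400,0])
E
```

```text
gate (array([0.53769946, 0.16884098, 0.02862961]), np.float64(0.5264235990996156))
box (array([ 0.61307577, -0.15526554, -0.11191975]), np.float64(0.9323629073832649))
tray (array([0.55883977, 0.1598674 , 0.01853944]), np.float64(1.5583495960882487))
mouth [ 0.58309726 -0.10862555  0.07      ]
[[464.34508011 254.68352182]
 [597.13617595 268.05055528]
 [498.69288849  63.07806535]
 [599.16581069  73.01519973]]
```

The crop confirms the tray gate: notch on the right edge, red tab to the rear. The fits agree with the given sizes. I'll turn the tool and go over the gate.

Request:
jog_arm(motion=[0,0,0,0,0,1,-0.75,0,0,0,0,0,1,-0.75,0,0,0,0,0,1,-0.75,0,0,0,0,0,1,-0.75,0,0,0,0,0,1,-0.75,0,0,0,0,0,1,-0.75,0,0,0,0,0,0.25,-0.75,0.38,-1,0,0,0,0,-0.75,0.38,-1,0,0,0,0,-0.75,0.38,-1,0,0,0,0,-0.75,0.38,-1,0,0,0,0,-0.75,0.38,-1,0,0,0,0,-0.75], grip_force=40)

```text
time: 1.65
position: [0.3507, -0.3553, 0.2336]
tool_rot: [1.0, 0.014, 0.0, 0.0]
ft_force: [1.2, 0.1, -0.2]
grip_width: 0.0762
grip_force: 0.0
```

Request:
jog_arm(motion=[0.38,-1,0,0,0,0,-0.75,0.38,-1,0,0,0,0,-0.75,0.38,-1,0,0,0,0,-0.75,0.38,-1,0,0,0,0,-0.75,0.38,-1,0,0,0,0,-0.75,0.38,-1,0,0,0,0,-0.75,0.38,-1,0,0,0,0,-0.75,0.38,-1,0,0,0,0,-0.75,0.38,-1,0,0,0,0,-0.75,0.38,-1,0,0,0,0,-0.75,0.38,-1,0,0,0,0,-0.75,0.38,-1,0,0,0,0,-0.75])

```text
time: 3.15
position: [0.5194, 0.1298, 0.2336]
tool_rot: [1.0, 0.015, 0.0, 0.0]
ft_force: [-0.0, -1.2, 0.1]
grip_width: 0.0762
grip_force: 0.0
```

Request:
jog_arm(motion=[0.38,-0.98,0,0,0,0,-0.75,0,0,0,0,0,0,-0.75,0,0,0,0,0,0,-0.75])

```text
time: 3.52
position: [0.5325, 0.1677, 0.2332]
tool_rot: [1.0, 0.015, -0.001, 0.0]
ft_force: [0.0, 0.3, 0.3]
grip_width: 0.0763
grip_force: 0.0
```

Request:
jog_arm(motion=[0,0,1,0,0,0,-0.75,0,0,1,0,0,0,-0.75,0,0,1,0,0,0,-0.75,0,0,1,0,0,0,-0.75,0,0,0.8,0,0,0,-0.75,0,0,0,0,0,0,-0.75])

```text
time: 4.28
position: [0.531, 0.1664, 0.0396]
tool_rot: [1.0, 0.013, -0.003, 0.0]
ft_force: [0.1, 0.4, 0.2]
grip_width: 0.076
grip_force: 0.0
```

```bash
python3 - <<'E'
from h import *
a=robot.camera("top")[140:250,190:300];b=robot.camera("scene")[170:270,190:290]
r=lambda i:cv2.resize(i,(400,400),interpolation=cv2.INTER_CUBIC)
cv2.imwrite("pics/pre.png",np.hstack([r(a),r(b)]));print(robot.get_obs()["position"])
E
```

```text
[0.53350203 0.16716327 0.04221099]
```

View pics/pre.png

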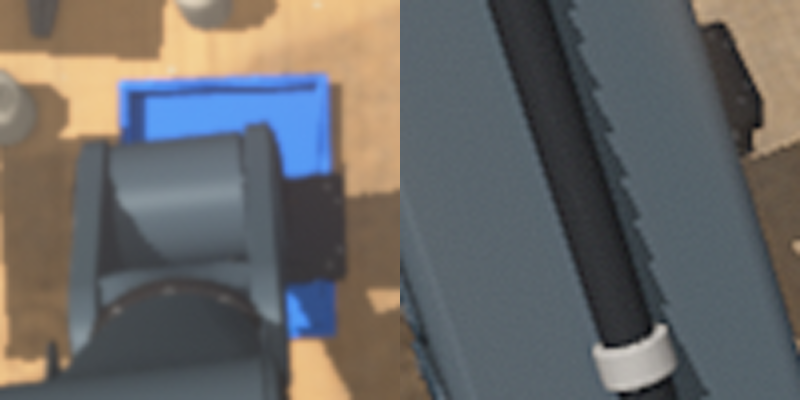

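The arm hides the gate in both views, so I'll go on by numbers and feel for the floor.

Request:
jog_arm(motion=[0,-0.03,0.3,0,0,0,-0.75,0,0,0.25,0,0,0,-0.75,0,0,0,0,0,0,-0.75])

```text
time: 4.75
position: [0.5326, 0.1692, 0.019]
tool_rot: [1.0, 0.014, -0.001, 0.0]
ft_force: [-0.8, -0.9, -0.5]
grip_width: 0.0761
grip_force: 0.0
```

Request:
jog_arm(motion=[0,0,0.06,0,0,0,-0.75,0,0,0,0,0,0,-0.75])

```text
time: 5.0
position: [0.5332, 0.1693, 0.0171]
tool_rot: [1.0, 0.014, 0.0, -0.0]
ft_force: [-1.2, -0.6, 0.1]
grip_width: 0.0759
grip_force: 0.0
```

Request:
jog_arm(motion=[0,0,0.04,0,0,0,-0.75,0,0,0,0,0,0,-0.75])

```text
time: 5.25
position: [0.5331, 0.1693, 0.0155]
tool_rot: [1.0, 0.014, -0.0, -0.0]
ft_force: [1.0, -0.4, -0.2]
grip_width: 0.0759
grip_force: 0.0
```

Request:
jog_arm(motion=[0,0,0,0,0,0,1,0,0,0,0,0,0,1,0,0,0,0,0,0,1,0,0,0,0,0,0,1], grip_force=50)

```text
time: 5.75
position: [0.5332, 0.1693, 0.0156]
tool_rot: [1.0, 0.014, 0.0, -0.0]
ft_force: [-0.6, 1.0, -0.3]
grip_width: 0.0627
grip_force: 50.0
```

Request:
jog_arm(motion=[0,0,-0.2,0,0,0,1,0,0,-0.4,0,0,0,1,0,0,-1,0,0,0,1,0,0,-1,0,0,0,1,0,0,-1,0,0,0,1,0,0,0,0,0,0,1,0,0,0,0,0,0,1])

```text
time: 6.62
position: [0.5321, 0.1691, 0.1591]
tool_rot: [1.0, 0.014, -0.001, 0.0]
ft_force: [-0.3, 0.2, -4.1]
grip_width: 0.0626
grip_force: 50.0
```

Request:
jog_arm(motion=[0,0,0,0,0,1,1,0,0,0,0,0,1,1,0.05,0.5,0,0,0,0,1,0.05,0.9,0,0,0,0,1,0.05,0.9,0,0,0,0,1,0.05,0.9,0,0,0,0,1,0.05,0.9,0,0,0,0,1,0.05,0.9,0,0,0,0,1,0.05,0.9,0,0,0,0,1,0.05,0.86,0,0,0,0,1,0,0,0,0,0,0,1,0,0,0,0,0,0,1])

```text
time: 8.12
position: [0.5178, -0.1014, 0.1586]
tool_rot: [0.998, -0.056, -0.001, -0.001]
ft_force: [0.0, 0.9, -4.7]
grip_width: 0.0628
grip_force: 50.0
```

```bash
python3 - <<'E'
from h import *
a=robot.camera("top")[100:240,300:440];b=robot.camera("scene")[100:240,270:410]
r=lambda i:cv2.resize(i,(400,400),interpolation=cv2.INTER_CUBIC)
cv2.imwrite("pics/over.png",np.hstack([r(a),r(b)]))
o=robot.get_obs();p=o["position"];q=o["tool_rot"]
h=2*np.arctan2(q[1],q[0]);print(p,h,q)
m=np.array([.5831,-.1086]);R=np.array([[np.cos(-.112),-np.sin(-.112)],[np.sin(-.112),np.cos(-.112)]])
print("tcp in mouth frame",R.T@(p[:2]-m))
E
```

```text
[ 0.51823503 -0.10054921  0.15895559] -0.11028688118275587 [ 9.98479471e-01 -5.51154698e-02 -9.30619928e-04 -4.05166973e-04]
tcp in mouth frame [-0.06535836  0.00075065]
```

View pics/over.png

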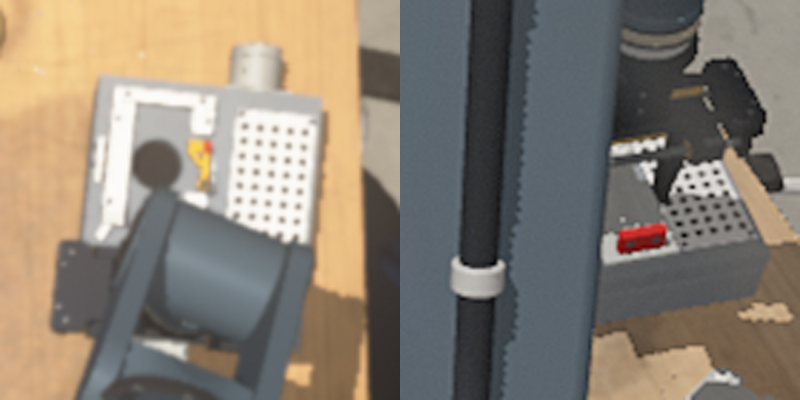

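The scene view shows the held gate level above the deck, with the red tab at about pixel (354,183) in the full image. Next I check that against the prediction.

```bash
python3 - <<'E'
from h import *
p=[.518,-.101,-.111]
print(proj("scene",place(p,[(-.0525,0,.017),(-.0575,.02,.0275),(-.0575,-.02,.0275),(-.0575,-.02,.006)],.146)))
E
```

```text
[[353.9089171  182.68933694]
 [346.82812736 182.68311101]
 [363.56837063 179.81919774]
 [362.17050982 185.98850451]]
```

Request:
jog_arm(motion=[0.02,0,0.8,0,0,0,1,0,0,0.7,0,0,0,1,0,0,0.2,0,0,0,1,0,0,0,0,0,0,1])

```text
time: 8.72
position: [0.5198, -0.1007, 0.0914]
tool_rot: [0.998, -0.055, -0.0, -0.0]
ft_force: [1.2, 0.6, -2.7]
grip_width: 0.0627
grip_force: 50.0
```

Request:
jog_arm(motion=[0,0,0.1,0,0,0,1,0,0,0.09,0,0,0,1,0,0,0,0,0,0,1])

```text
time: 9.1
position: [0.5199, -0.1014, 0.0841]
tool_rot: [0.998, -0.056, 0.0, 0.0]
ft_force: [0.1, 0.1, -3.3]
grip_width: 0.0628
grip_force: 50.0
```

Request:
jog_arm(motion=[0,0,0.03,0,0,0,1,0,0,0,0,0,0,1])

```text
time: 9.35
position: [0.5199, -0.1014, 0.0828]
tool_rot: [0.998, -0.056, 0.0, 0.0]
ft_force: [-0.6, -0.0, -3.4]
grip_width: 0.0627
grip_force: 50.0
```

Request:
jog_arm(motion=[0,0,0.02,0,0,0,1,0,0,0,0,0,0,1])

```text
time: 9.6
position: [0.5199, -0.1014, 0.0825]
tool_rot: [0.998, -0.056, 0.0, 0.0]
ft_force: [-1.8, 0.7, 3.5]
grip_width: 0.0627
grip_force: 50.0
```

Request:
jog_arm(motion=[0,0,0.015,0,0,0,1,0,0,0,0,0,0,1])

```text
time: 9.85
position: [0.52, -0.1014, 0.0825]
tool_rot: [0.998, -0.056, 0.0, 0.0]
ft_force: [-1.9, 0.3, 8.2]
grip_width: 0.0629
grip_force: 50.0
```

Request:
jog_arm(motion=[0,0,0,0,0,0,-0.9,0,0,0,0,0,0,-0.9,0,0,0,0,0,0,-0.9,0,0,-0.5,0,0,0,-0.9,0,0,-1,0,0,0,-0.9,-1,0,0,0,0,0,1,-1,0,0,0,0,0,1,0,0,0,0,0,0,1,0,0,0,0,0,0,1])

```text
time: 10.98
position: [0.4414, -0.093, 0.1415]
tool_rot: [0.998, -0.056, 0.001, 0.0]
ft_force: [0.5, 0.5, -0.7]
grip_width: 0.0507
grip_force: 0.0
```

```bash
python3 - <<'E'
from h import *
a=robot.camera("top")[120:240,310:430];b=robot.camera("scene")[110:230,280:400]
r=lambda i:cv2.resize(i,(400,400),interpolation=cv2.INTER_CUBIC)
cv2.imwrite("pics/laid.png",np.hstack([r(a),r(b)]))
p=[.52+.0045*.994,-.1014-.0045*.111,-.111]
print((proj("scene",place(p,[(-.057,0,.017)],.07))-[280,110])*400/120+[400,0])
E
```

```text
[[631.96288067 308.62852081]]
```

View pics/laid.png

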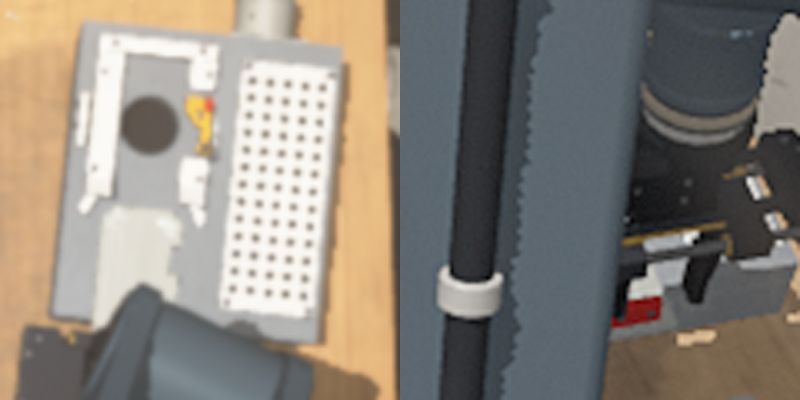

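The gate lies flat with its nose between the flares: top-crop nose at (140,207), flare tips at (83,212) and (203,222). I'll close the fingers and go down behind the tab.

Request:
jog_arm(motion=[0,0,0,0,0,0,1,0,0,0,0,0,0,1,0,0,0,0,0,0,1,0,0,0.7,0,0,0,1,0,0,0.5,0,0,0,1,0,0,0.08,0,0,0,1,0,0,0,0,0,0,1])

```text
time: 11.95
position: [0.4405, -0.0926, 0.0903]
tool_rot: [0.998, -0.056, -0.0, -0.0]
ft_force: [1.0, 0.1, -0.7]
grip_width: 0.0004
grip_force: 0.0
```

Request:
jog_arm(motion=[0.1,0,0,0,0,0,1,0.1,0,0,0,0,0,1,0.05,0,0,0,0,0,1,0,0,0,0,0,0,1])

```text
time: 12.45
position: [0.4506, -0.0937, 0.0903]
tool_rot: [0.998, -0.056, 0.0, 0.0]
ft_force: [0.1, 0.4, 0.3]
grip_width: 0.0007
grip_force: 0.0
```

Request:
jog_arm(motion=[0.1,0,0,0,0,0,1,0.1,0,0,0,0,0,1,0.1,0,0,0,0,0,1,0.1,0,0,0,0,0,1])

```text
time: 12.95
position: [0.4664, -0.0954, 0.0901]
tool_rot: [0.998, -0.056, -0.0, -0.0]
ft_force: [-0.8, -0.1, 1.4]
grip_width: 0.0005
grip_force: 0.6
```

Request:
jog_arm(motion=[0.1,0,0,0,0,0,1,0.1,0,0,0,0,0,1,0.1,0,0,0,0,0,1,0.1,0,0,0,0,0,1])

```text
time: 13.45
position: [0.4824, -0.0972, 0.0901]
tool_rot: [0.998, -0.056, -0.0, -0.0]
ft_force: [-0.2, 0.0, -0.1]
grip_width: 0.0004
grip_force: 0.5
```

Request:
jog_arm(motion=[0.1,0,0,0,0,0,1,0.1,0,0,0,0,0,1,0.1,0,0,0,0,0,1,0.1,0,0,0,0,0,1])

```text
time: 13.95
position: [0.4982, -0.099, 0.0901]
tool_rot: [0.998, -0.056, -0.0, -0.0]
ft_force: [-1.3, 0.0, 0.2]
grip_width: 0.0005
grip_force: 0.5
```

Request:
jog_arm(motion=[0.1,0,0,0,0,0,1,0.1,0,0,0,0,0,1,0.1,0,0,0,0,0,1,0.1,0,0,0,0,0,1])

```text
time: 14.45
position: [0.5141, -0.1007, 0.0901]
tool_rot: [0.998, -0.056, -0.0, -0.0]
ft_force: [-1.7, 0.1, 0.1]
grip_width: 0.0006
grip_force: 0.5
```

Request:
jog_arm(motion=[0.1,0,0,0,0,0,1,0.1,0,0,0,0,0,1,0.1,0,0,0,0,0,1,0.1,0,0,0,0,0,1])

```text
time: 14.95
position: [0.5255, -0.1007, 0.0895]
tool_rot: [0.998, -0.055, -0.005, -0.002]
ft_force: [-6.1, 2.0, 2.0]
grip_width: 0.0005
grip_force: 3.4
```

Request:
jog_arm(motion=[0.1,0,0,0,0,0,1,0.1,0,0,0,0,0,1,0.05,0,0,0,0,0,1,0,0,0,0,0,0,1])

```text
time: 15.45
position: [0.5338, -0.1012, 0.0894]
tool_rot: [0.998, -0.055, -0.007, -0.002]
ft_force: [-10.5, 2.1, 5.6]
grip_width: 0.0005
grip_force: 5.3
```

```bash
python3 - <<'E'
from h import *
a=robot.camera("top")[120:240,310:430];b=robot.camera("scene")[110:230,280:400]
r=lambda i:cv2.resize(i,(400,400),interpolation=cv2.INTER_CUBIC)
cv2.imwrite("pics/push.png",np.hstack([r(a),r(b)]))
o=robot.get_obs();print(o["position"],o["ft_force"],o["moment"],o["tool_rot"])
E
```

```text
[ 0.53375589 -0.10117479  0.08937464] [-10.56348726   1.0995951    5.04745731] [ 0.42634678  1.70378989 -0.07634191] [ 0.9984464  -0.05527107 -0.00675816 -0.00205372]
```

View pics/push.png

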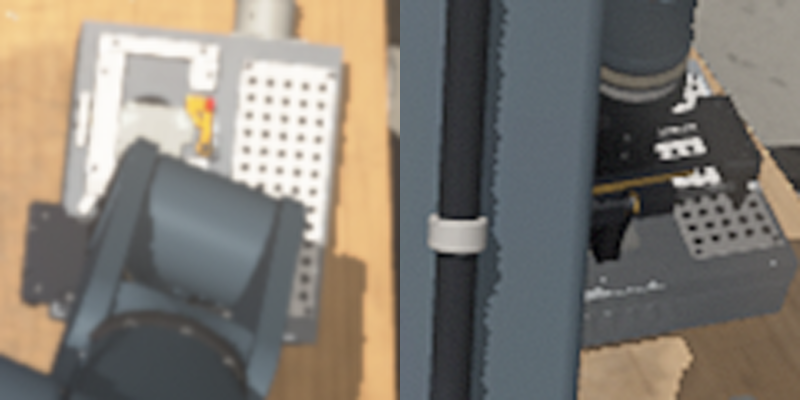

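The nose is well into the guides, over the port and just before the catch. I'll keep pushing.

Request:
jog_arm(motion=[0.1,0,0,0,0,0,1,0.1,0,0,0,0,0,1,0.1,0,0,0,0,0,1,0,0,0,0,0,0,1])

```text
time: 16.05
position: [0.5458, -0.1031, 0.0893]
tool_rot: [0.998, -0.055, -0.007, -0.002]
ft_force: [-10.5, -0.1, 5.4]
grip_width: 0.0004
grip_force: 5.3
```

Request:
jog_arm(motion=[0.1,0,0,0,0,0,1,0.1,0,0,0,0,0,1,0.1,0,0,0,0,0,1,0,0,0,0,0,0,1])

```text
time: 16.55
position: [0.5609, -0.1058, 0.0892]
tool_rot: [0.998, -0.055, -0.003, -0.0]
ft_force: [-6.1, -0.9, -2.1]
grip_width: 0.0004
grip_force: 2.5
```

Request:
jog_arm(motion=[0.1,0,0,0,0,0,1,0.1,0,0,0,0,0,1,0,0,0,0,0,0,1])

```text
time: 16.92
position: [0.5696, -0.1069, 0.0893]
tool_rot: [0.998, -0.055, -0.002, -0.0]
ft_force: [-5.3, -1.2, -2.0]
grip_width: 0.0004
grip_force: 2.5
```

Request:
jog_arm(motion=[0.1,0,0,0,0,0,1,0,0,0,0,0,0,1])

```text
time: 17.18
position: [0.5728, -0.1071, 0.0893]
tool_rot: [0.998, -0.055, -0.003, -0.0]
ft_force: [-5.4, -0.7, -0.9]
grip_width: 0.0007
grip_force: 3.1
```

Request:
jog_arm(motion=[0.1,0,0,0,0,0,1,0,0,0,0,0,0,1])

```text
time: 17.42
position: [0.5729, -0.107, 0.0892]
tool_rot: [0.998, -0.055, -0.008, -0.001]
ft_force: [-14.0, -1.3, 4.3]
grip_width: 0.0004
grip_force: 6.6
```

Request:
jog_arm(motion=[0.1,0,0,0,0,0,1,0,0,0,0,0,0,1])

```text
time: 17.68
position: [0.573, -0.1067, 0.0889]
tool_rot: [0.998, -0.054, -0.012, -0.002]
ft_force: [-20.1, -1.8, 9.9]
grip_width: 0.0006
grip_force: 9.8
```

Request:
jog_arm(motion=[0.08,0,0,0,0,0,1,0,0,0,0,0,0,1,0,0,0,0,0,0,1])

```text
time: 18.05
position: [0.5731, -0.1064, 0.0886]
tool_rot: [0.998, -0.054, -0.015, -0.002]
ft_force: [-25.2, -2.4, 12.4]
grip_width: 0.0004
grip_force: 12.2
```

It is hard against the stop: no more motion at 25 N. I'll back off, rise clear and look.

Request:
jog_arm(motion=[-0.3,0,0,0,0,0,1,-0.5,0,0,0,0,0,1,-0.5,0,0,0,0,0,1,0,0,-1,0,0,0,1,0,0,-1,0,0,0,1,0,-0.5,-1,0,0,0,1,0,-1,-0.5,0,0,0,1,0,-1,0,0,0,0,1,0,-1,0,0,0,0,1,0,-1,0,0,0,0,1,0,-1,0,0,0,0,1,0,0,0,0,0,0,1])

```text
time: 19.55
position: [0.561, 0.1184, 0.231]
tool_rot: [0.999, -0.054, 0.002, -0.001]
ft_force: [-0.9, 0.2, 0.0]
grip_width: 0.0004
grip_force: 0.0
```

```bash
python3 - <<'E'
from h import *
a=robot.camera("top");b=robot.camera("scene")
r=lambda i:cv2.resize(i,(400,400),interpolation=cv2.INTER_CUBIC)
cv2.imwrite("pics/end.png",np.vstack([np.hstack([r(a[120:230,315:425]),r(b[110:230,280:400])])]))
o=robot.get_obs();print(o["time"],o["position"],o["ft_force"])
m=[.5831,-.1086,-.112]
q=proj("top",place(m,[(-.004,.032,.006),(-.004,-.032,.006),(.13,.022,.006),(.13,-.022,.006)],.07));print((q-[315,120])*400/110)
E
```

```text
19.65 [0.56036812 0.11587496 0.23063928] [-0.09909051 -1.14254222  0.68557312]
[[ 90.66196461 237.90181055]
 [178.22292897 246.72829894]
 [121.559954    58.67648733]
 [181.37295753  64.59770254]]
```

View pics/end.png

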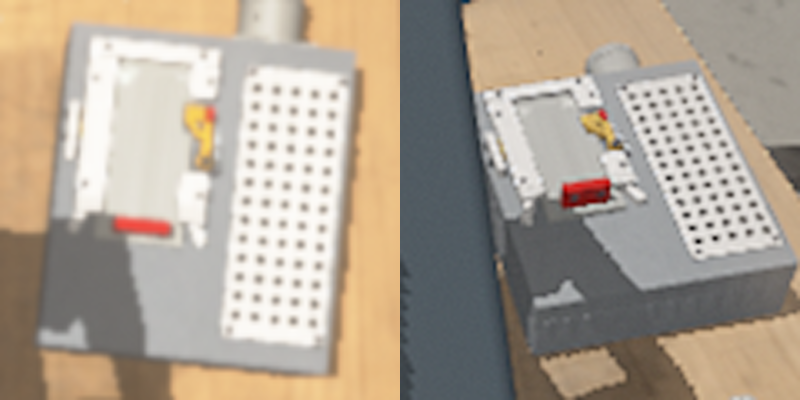

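The gate is fully home: its rear edge is at about row 240, against a predicted 238–247. The catch cap is at full-image (372,150), the same place as at rest in the first picture. The fingers are clear.

```bash
python3 -c "
from rig import robot
print(robot.hand_in())"
```

```text
the job is handed in; nothing more can be done
None
```

The gate from the blue tray is pushed fully home against the end stop, with the spring catch back at its rest position, the bottles never approached and the arm clear; the job was handed in at about 20 s.

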